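# Flag the tired spring mount of the shaker

## Task

The shaker's platform is off for service: with the fingertips, press each of the three spring pads in its row straight down by half a centimetre or more and let it spring back, one after another from the robot's left to its right, to feel which is the softest. Then push the metal tag in front of that softest pad (on the robot's side of it) fully down, leave the other two tags up, and back away. Press gently; do not lift, pull or knock anything, and the spare mount on its block beside the shaker does not count.

Things in the scene. Friction and masses are not known exactly. Their poses are not given: they have to be found in the camera images.
- seat_left (a point): the leftmost (robot's left, +y) of the three seats in the row on the shaker's drive unit (a fixed white slab 170 by 360 mm, its deck 50 mm above the table, turned up to 0.2 rad from the robot's axes): the point on the deck where a spring mount's axis stands. x axis: square to the row, away from the robot; y axis: along the row to the robot's left. Neighbouring seats are 115 mm apart; this seat's tag stands 70 mm from it along -x
- seat_mid (a point): the middle of the three seats in the row on the shaker's drive unit (a fixed white slab 170 by 360 mm, its deck 50 mm above the table, turned up to 0.2 rad from the robot's axes): the point on the deck where a spring mount's axis stands. x axis: square to the row, away from the robot; y axis: along the row to the robot's left. Neighbouring seats are 115 mm apart; this seat's tag stands 70 mm from it along -x
- seat_right (a point): the rightmost (robot's right) of the three seats in the row on the shaker's drive unit (a fixed white slab 170 by 360 mm, its deck 50 mm above the table, turned up to 0.2 rad from the robot's axes): the point on the deck where a spring mount's axis stands. x axis: square to the row, away from the robot; y axis: along the row to the robot's left. Neighbouring seats are 115 mm apart; this seat's tag stands 70 mm from it along -x
- pad_1_top (a point): centre of the top face of a spring mount's round black rubber pad, 44 mm across, 100 mm above the table when free; it moves with the pad. The pad stands on a coil spring in a round steel cup (52 mm across, rim 28 mm above the deck, 22 mm below the free pad's top). Four such mounts look alike and stand in different places each time: three on the seats of the row, the fourth, a spare, upright on a 50 mm high white block to the robot's right
- pad_2_top (a point): centre of the top face of a spring mount's round black rubber pad, 44 mm across, 100 mm above the table when free; it moves with the pad. The pad stands on a coil spring in a round steel cup (52 mm across, rim 28 mm above the deck, 22 mm below the free pad's top). Four such mounts look alike and stand in different places each time: three on the seats of the row, the fourth, a spare, upright on a 50 mm high white block to the robot's right
- pad_3_top (a point): centre of the top face of a spring mount's round black rubber pad, 44 mm across, 100 mm above the table when free; it moves with the pad. The pad stands on a coil spring in a round steel cup (52 mm across, rim 28 mm above the deck, 22 mm below the free pad's top). Four such mounts look alike and stand in different places each time: three on the seats of the row, the fourth, a spare, upright on a 50 mm high white block to the robot's right
- pad_4_top (a point): centre of the top face of a spring mount's round black rubber pad, 44 mm across, 100 mm above the table when free; it moves with the pad. The pad stands on a coil spring in a round steel cup (52 mm across, rim 28 mm above the deck, 22 mm below the free pad's top). Four such mounts look alike and stand in different places each time: three on the seats of the row, the fourth, a spare, upright on a 50 mm high white block to the robot's right
- pad_1 (a joint): how far pad 1 is pressed straight down, 0 (free) to 0.014 m (bottomed); it springs back when let go. About 0.5 N starts it, then the force grows evenly with depth; all four springs differ, each at least 1.8 times as stiff as the next softer one, and pressing 6 mm takes from about 2 N (softest) to about 11 N (stiffest). The numbers of the pads say nothing of their stiffness
- pad_2 (a joint): how far pad 2 is pressed straight down, 0 (free) to 0.014 m (bottomed); it springs back when let go. About 0.5 N starts it, then the force grows evenly with depth; all four springs differ, each at least 1.8 times as stiff as the next softer one, and pressing 6 mm takes from about 2 N (softest) to about 11 N (stiffest). The numbers of the pads say nothing of their stiffness
- pad_3 (a joint): how far pad 3 is pressed straight down, 0 (free) to 0.014 m (bottomed); it springs back when let go. About 0.5 N starts it, then the force grows evenly with depth; all four springs differ, each at least 1.8 times as stiff as the next softer one, and pressing 6 mm takes from about 2 N (softest) to about 11 N (stiffest). The numbers of the pads say nothing of their stiffness
- pad_4 (a joint): how far pad 4 is pressed straight down, 0 (free) to 0.014 m (bottomed); it springs back when let go. About 0.5 N starts it, then the force grows evenly with depth; all four springs differ, each at least 1.8 times as stiff as the next softer one, and pressing 6 mm takes from about 2 N (softest) to about 11 N (stiffest). The numbers of the pads say nothing of their stiffness
- tag_left_top (a point): centre of the top face of the left seat's tag, an upright flat metal tab 12 (x) by 24 (y) mm in a low steel guide (28 (x) by 34 (y) mm, 10 mm high) on the deck; the top is about 80 mm above the table when up, 68 mm when fully down; it moves with the tag
- tag_mid_top (a point): centre of the top face of the mid seat's tag, an upright flat metal tab 12 (x) by 24 (y) mm in a low steel guide (28 (x) by 34 (y) mm, 10 mm high) on the deck; the top is about 80 mm above the table when up, 68 mm when fully down; it moves with the tag
- tag_right_top (a point): centre of the top face of the right seat's tag, an upright flat metal tab 12 (x) by 24 (y) mm in a low steel guide (28 (x) by 34 (y) mm, 10 mm high) on the deck; the top is about 80 mm above the table when up, 68 mm when fully down; it moves with the tag
- tag_left (a joint): how far the left tag is pushed down: about 0 when up, 0.012 m fully down (a firm stop). It needs about 4 N to move and stays where it is left; it could also be pulled up to -0.012, which is wrong
- tag_mid (a joint): how far the mid tag is pushed down: about 0 when up, 0.012 m fully down (a firm stop). It needs about 4 N to move and stays where it is left; it could also be pulled up to -0.012, which is wrong
- tag_right (a joint): how far the right tag is pushed down: about 0 when up, 0.012 m fully down (a firm stop). It needs about 4 N to move and stays where it is left; it could also be pulled up to -0.012, which is wrong
- vial_a: bystander: small red-capped vial, 18 mm across, 43 mm high, standing on the deck between the left and middle seats, about 35 mm nearer to the robot than the line of the pads. Origin: centre of its underside
- vial_b: bystander: the same kind of vial, between the middle and right seats. Origin: centre of its underside
- rack: bystander: white rack of 15 red-capped tubes, 81 by 127 mm, 100 mm high, on the robot's left. Origin: centre of its underside
- tip_box: bystander: grey pipette-tip box with clear cover, 87 by 122 mm, 66 mm high, on the left. Origin: centre of its underside
- jar: bystander: jar, 56 mm across, 85 mm high, on the left, nearer to the robot. Origin: centre of its underside
- screwdriver: bystander: screwdriver lying on the table on the right, nearer to the robot. Origin: about the middle of its length, on its underside
- tube: bystander: large red-capped tube standing on the right, 26 mm across its foot, 106 mm high. Origin: centre of its underside

How it is judged:
By the outcome, as a careful person would: the job done as asked, in the order asked, and still so for the second after the job is handed in, with the robot touching nothing.
It also fails if it takes over 51 s, if anything falls off the work surface, if the arm or the gripper's body presses on something with over 40 N, if the wrist force passes 120 N, or if a joint passes its speed limit or range.

## Robot

A 6-joint arm with a two-finger parallel gripper is mounted at the origin on the work surface. World frame = base frame: x ahead of the robot, y to its left, z up, the work surface at z = 0. Lengths are in m, angles in rad, forces in N, time in s.
With the tool pointing down it reaches from about 0.25 to 0.775 m from the base axis. Payload 4 kg.
Tool frame: the origin (TCP) lies where the fingers leave the gripper's body, on its centre line; the fingertips stand 97 mm ahead of it and the grasp point (between the pads) lies 78 mm ahead of it; x points along the fingers, y is the direction in which the jaws open and shut, and the axes are right-handed (so a half turn about x gives the same grasp; the last joint's range is limited). The gripper opens to 94 mm and grips with 3 to 60 N. Pads are 16 mm wide; open, the fingers measure 119 mm over their backs; the gripper's body (75 mm by 177 mm) begins 78 mm behind the grasp point.
Start: joints at [1.181, 0.087, 1.371, -0, 1.684, -0.103], TCP at [0.156, 0.528, 0.303] pointing down, gripper open.
Joint ranges: [-3.1, 3.1], [-0.76, 2.03], [0.27, 2.55], [-1.08, 4.22], [0.17, 2.65], [-2.57, 2.57]. Speed limits (rad/s): [2.79, 2.79, 3.14, 3.14, 3.14, 3.14].

## Interface

Orientations are given as a rotation vector (axis times angle).
In Python, from bench import arm gives the robot as it stands.
- The arm moves only by the tool play_rows, never from a script. Its arguments are lists of equal length, an entry for each row: "travel": the shift along the tool's x, y, z in cm, a list of three; "twist": the turn, a rotation vector about the tool's x, y, z in degrees, a list of three. In form: {"travel": [[dx, dy, dz], ...], "twist": [[rx, ry, rz], ...]}. A call has exactly 8 rows; each row is the pose to reach, as a shift and turn from the pose commanded when the call began, along the tool's axes at that moment; what a row does not reach only later rows make up. A row lasts 1/8 s, in which the tool goes at most 62.5 mm and 10.7 degrees, less where a joint would pass 70% of its speed; a pose out of reach is approached as far as the arm can. A call with a gripper value outside its range is refused whole. "gripper" is the opening in per cent of the stroke, from 0 (shut) to 100 (fully open), set as the call begins (left out, the last holds). The fingers move at their own pace and stop on an object; "force" is the grip in N (left out, the last holds). Time passes only in rows, so rows that repeat a pose let the fingers close, or fill a call up. It gives the time, the measured TCP pose, the force and the opening at its end, in the units of the state.
- arm.sense(): the state, without advancing time (a new reading comes with each control period).
- arm.get_image(name): name is "scene" or "top"; returns a dict with "pixels" (480x640x3 uint8, red, green, blue), "K" (3x3 intrinsics, pixels), "view" (4x4, takes a point from world to camera coordinates). Camera axes: x right, y down, z forward; pixel columns grow to the right and rows downward; lengths in m; the calibration is good to about 2 mm. A picture is of the moment at which its call begins. There is no depth.
- arm.finish_job(): hands the job in, once; it reports no verdict.
Trained networks look in the newest picture that a camera, given by its name, has taken for a name from the list of things; names that differ only in an ending like _2 or _b are one class to them, and where a whole thing is asked for, a point or a joint stands for the part that bears it (a point fixed in the world has none). Each returns a list of dicts, best first, with "confidence" (0 to 1); they miss things now and then, are a little off and sometimes report something else, mostly with a low value. They report only what shows in the picture. A call takes as long as a camera call.
- arm.find_in(name, camera): "point" ([column, row] in pixels, amid what is visible of it).
- arm.place_of(name, camera): "point" ([column, row] in pixels: a listed point, or the origin of a listed thing).
The state is a dict: "t": time; "qpos": joint angles; "dq": joint speeds; "tau": joint torques, N m; "eef_pos": TCP position; "eef_rot": TCP orientation; "contact_force": force on the tool from outside, world axes, zero at the start; "torque": the same for the moment, N m; "width": finger opening in m.
Only numpy, scipy, OpenCV 4.12 (cv2) and the standard library are available. Lean on these libraries where they do the work, as an engineer would, in place of code of your own. Each camera call takes 0.05 s, during which the arm holds its last target. There are 200 camera calls.

## Working session

There is one attempt and no reset: what is moved stays moved. The work goes in short steps, Python scripts to look and compute and a tool call to move; the robot and the scene stay as the last step left them, time stands still between calls to the robot, and variables do not carry over. Pictures are saved under pics/ and viewed, about 8 in all and at most 12, crops included, and the job is handed in when it is done.

Besides the shell and the picture viewer there is one more tool, called after ">>>" as name(argument=value, ...), one argument or row to a line, values as JSON. play_rows: Moves the arm, as the interface text tells. Its arguments: {"type":"object","properties":{"travel":{"type":"array"},"twist":{"type":"array"},"gripper":{"type":"number"},"force":{"type":"number"}},"required":["travel","twist"]}

```bash
mkdir -p pics; cat > h.py <<'E'
from bench import arm
import numpy as np, cv2
from scipy.spatial.transform import Rotation as R
def ray(im,p,z):
    V=np.array(im["view"]);K=np.array(im["K"])
    d=V[:3,:3].T@np.linalg.inv(K)@np.array([p[0],p[1],1.]);c=-V[:3,:3].T@V[:3,3]
    return c+d*(z-c[2])/d[2]
def proj(im,P):
    V=np.array(im["view"]);q=np.array(im["K"])@(V[:3,:3]@np.array(P)+V[:3,3]);return q[:2]/q[2]
E
python3 - <<'E'
from h import *
s=arm.sense();print({k:np.round(v,4) for k,v in s.items()})
for c in("top","scene"):
    im=arm.get_image(c);cv2.imwrite(f"pics/{c}0.png",im["pixels"][...,::-1])
    for n,z in(("pad_1_top",.1),("tag_left_top",.08),("tag_mid_top",.08),("tag_right_top",.08),("seat_left",.05),("seat_mid",.05),("seat_right",.05),("vial_a",.05),("tube",0)):
        for d in arm.place_of(n,c): print(c,n,np.round(d["point"],1),round(d["confidence"],2),np.round(ray(im,d["point"],z),4))
E
```

```text
{'t': np.float64(0.0), 'qpos': array([ 1.1809,  0.0879,  1.3722, -0.    ,  1.6836, -0.1031]), 'dq': array([-0.0018,  0.0012,  0.0015, -0.002 , -0.001 ,  0.0008]), 'tau': array([ 1.30000e-03, -3.40171e+01, -3.02432e+01,  7.21000e-02,
        3.28000e-02, -1.00000e-04]), 'eef_pos': array([0.1555, 0.5272, 0.3015]), 'eef_rot': array([ 0.2235,  1.5595, -0.2268]), 'contact_force': array([ 0.1769, -0.2829,  0.1974]), 'torque': array([0.0367, 0.0059, 0.0407]), 'width': np.float64(0.0941)}
top pad_1_top [328.6 174.7] 0.59 [ 0.6463 -0.0047  0.1   ]
top pad_1_top [465.  170.4] 0.2 [ 0.6689 -0.3704  0.1   ]
top tag_left_top [291.4 208.8] 0.57 [0.5545 0.0928 0.08  ]
top tag_mid_top [336.1 200.2] 0.6 [ 0.5815 -0.027   0.08  ]
top tag_right_top [373.7 199.1] 0.61 [ 0.5874 -0.1285  0.08  ]
top tag_right_top [462.2 219. ] 0.47 [ 0.54   -0.3683  0.08  ]
top tag_right_top [333.1 174.6] 0.23 [ 0.6515 -0.017   0.08  ]
top seat_left [287.2 179.7] 0.61 [0.6403 0.109  0.05  ]
top seat_left [462.7 218.1] 0.55 [ 0.547  -0.3778  0.05  ]
top seat_mid [329.  176.8] 0.83 [ 0.6519 -0.0063  0.05  ]
top seat_right [
[... 511 characters left out ...]
e tag_mid_top [170.3 311. ] 0.56 [ 0.5221 -0.3512  0.08  ]
scene tag_mid_top [333.6 252.8] 0.44 [ 0.5774 -0.0151  0.08  ]
scene tag_right_top [289.5 279.7] 0.52 [ 0.5865 -0.1315  0.08  ]
scene seat_left [391.3 253. ] 0.71 [0.6273 0.105  0.05  ]
scene seat_mid [353.5 279.5] 0.9 [ 0.6393 -0.0111  0.05  ]
scene seat_mid [363. 258.] 0.43 [0.6028 0.0456 0.05  ]
scene seat_right [318.1 312.2] 0.59 [ 0.6651 -0.1202  0.05  ]
scene seat_right [389.6 252.8] 0.57 [0.6247 0.1024 0.05  ]
scene vial_a [326.4 286.1] 0.6 [ 0.621  -0.0666  0.05  ]
scene vial_a [360.4 258.4] 0.56 [0.6005 0.0403 0.05  ]
scene tube [429.1 189.5] 0.74 [0.4688 0.399  0.    ]
scene tube [193.5 416.1] 0.71 [ 0.6874 -0.3983  0.    ]
```

```bash
python3 - <<'E'
from h import *
a=cv2.imread("pics/top0.png")[120:270,240:500];b=cv2.imread("pics/scene0.png")[180:380,140:440]
a=cv2.resize(a,(780,450)[:2],interpolation=3);cv2.imwrite("pics/a.png",a)
cv2.imwrite("pics/b.png",cv2.resize(b,(780,520),interpolation=3))
E
```

```text
(no output)
```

View pics/a.png

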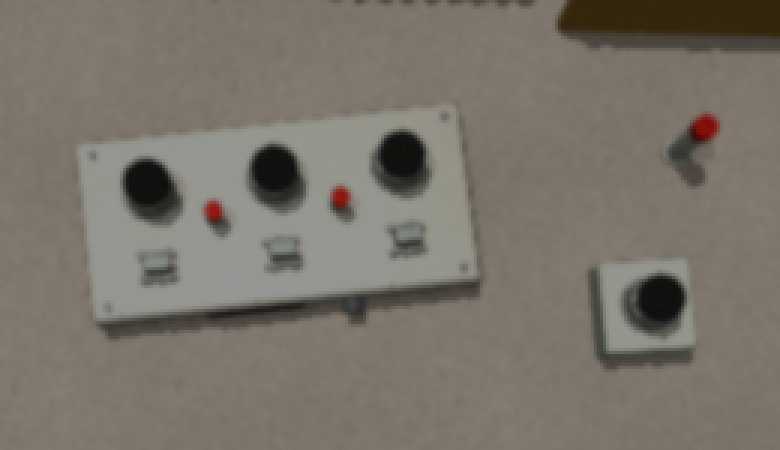

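View pics/b.png

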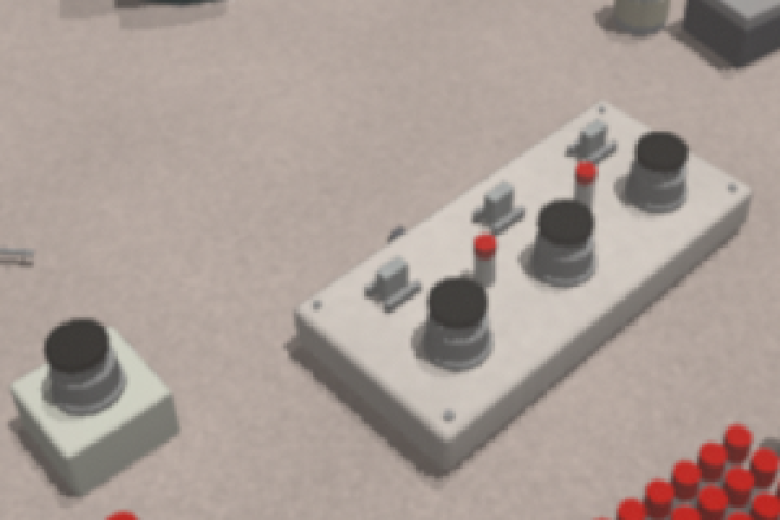

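```bash
python3 - <<'E'
from h import *
from scipy.optimize import least_squares
g={c:cv2.cvtColor(cv2.imread(f"pics/{c}0.png"),6) for c in("top","scene")}
ims={c:arm.get_image(c) for c in g}
init={"top":[(289,181),(331,176),(373.7,171.3)],"scene":[(393.8,238.1),(357.7,265),(316.2,296.2)]}
tags={"top":[(240+158/3,120+259/3),(240+282/3,120+245/3),(240+407/3,120+231/3)],"scene":[(140+596/2.6,180+128/2.6),(140+500/2.6,180+191/2.6),(140+397/2.6,180+266/2.6)]}
pads={}
for c in g:
    m=(g[c]<(50 if c=="top" else 75)).astype(np.uint8);n,l,st,ce=cv2.connectedComponentsWithStats(m)
    pads[c]=[]
    for p in init[c]:
        k=min(range(1,n),key=lambda i:np.linalg.norm(ce[i]-p)+(0 if st[i,4]>40 else 99)); pads[c].append(ce[k]); print(c,p,ce[k].round(1),st[k])
def model(v):
    ex=np.array([np.cos(v[2]),np.sin(v[2]),0]);ey=np.array([-ex[1],ex[0],0]);o=np.array([v[0],v[1],0])
    P=[o+ey*.115*k+[0,0,.1] for k in(1,0,-1)];T=[o+ey*.115*k-ex*.07+[0,0,.08] for k in(1,0,-1)];return P,T
def res(v,cs=("top","scene")):
    P,T=model(v);r=[]
    for c in cs:
        for i in range(3): r+=list(proj(ims[c],P[i])-pads[c][i])+list(.6*(proj(ims[c],T[i])-tags[c][i]))
    return np.array(r)
for cs in(("top","scene"),("top",),("scene",)):
    s=least_squares(res,[.645,-.01,.14],args=(cs,),loss="soft_l1");print(cs,s.x.round(4),res(s.x,cs).round(1))
    if len(cs)==2:
        v=s.x; P,T=model(v);print(np.round(P,4),np.round(T,4))
for c in g:
    im=ims[c]; 
    for i in range(3): print(c,i,ray(im,pads[c][i],.1).round(4),ray(im,tags[c][i],.08).round(4))
s=arm.sense();print(R.from_rotvec(s["eef_rot"]).as_matrix().round(3),s["eef_pos"])
E
```

```text
top (289, 181) [289.4 182.2] [282 174  16  18 220]
top (331, 176) [331.4 177.5] [324 169  16  18 219]
top (373.7, 171.3) [373.7 172.5] [366 164  15  18 205]
scene (393.8, 238.1) [393.7 238.7] [385 232  19  15 230]
scene (357.7, 265) [357.1 265.8] [348 258  20  17 277]
scene (316.2, 296.2) [315.5 296.6] [305 288  22  19 334]
('top', 'scene') [ 0.6472 -0.012   0.1393] [-0.9 -3.1 -0.6 -0.1 -0.1 -3.   0.1 -0.1  0.3 -2.7  0.4 -0.1  0.2 -1.5
 -0.8 -0.2 -0.2 -1.4 -0.7  0.5 -0.5 -1.3 -1.7  0.3]
[[ 0.6312  0.1018  0.1   ]
 [ 0.6472 -0.012   0.1   ]
 [ 0.6631 -0.1259  0.1   ]] [[ 0.5619  0.0921  0.08  ]
 [ 0.5778 -0.0218  0.08  ]
 [ 0.5938 -0.1357  0.08  ]]
('top',) [ 0.6407 -0.0125  0.1455] [-0.8 -0.4 -0.4  1.4  0.  -0.7  0.3  1.3  0.4 -0.6  0.6  1.2]
('scene',) [ 0.6499 -0.0129  0.1351] [ 0.9 -0.5 -0.4  0.3  0.4 -0.4 -0.3  1.  -0.1 -0.3 -1.5  0.8]
top 0 [0.6229 0.0992 0.1   ] [0.5613 0.0896 0.08  ]
top 1 [ 0.6389 -0.0125  0.1   ] [ 0.5773 -0.0214  0.08  ]
top 2 [ 0.6558 -0.1253  0.1   ] [ 0.5933 -0.1337  0.08  ]
scene 0 [0.6344 0.0983 0.1   ] [0.5645 0.0939 0.08  ]
scene 1 [ 0.6502 -0.0142  0.1   ] [ 0.5774 -0.0185  0.08  ]
scene 2 [ 0.6662 -0.1272  0.1   ] [ 0.596  -0.1304  0.08  ]
[[ 0.     0.283  0.959]
 [ 0.     0.959 -0.283]
 [-1.     0.     0.   ]] [0.15558731 0.5275443  0.30273041]
```

>>> play_rows(
  travel=[
    [0,-3,6],
    [0,-6,12],
    [0,-9,18],
    [0,-12,24],
    [0,-14,29],
    [0,-16,34],
    [0,-18,38],
    [0,-18,38],
  ],
  twist=[
    [-4,0,0],
    [-8,0,0],
    [-12,0,0],
    [-16,0,0],
    [-20,0,0],
    [-24,0,0],
    [-24,0,0],
    [-24,0,0],
  ],
  gripper=0,
  force=20,
)

```text
t: 2.1
eef_pos: [0.471, 0.2452, 0.3022]
eef_rot: [-0.1, 1.569, 0.099]
contact_force: [-0.1, -0.1, -1.1]
width: 0.0174
```

```bash
cat >> h.py <<'E'
def to(x,y,z=None,yaw=.14):
    s=arm.sense();M=R.from_rotvec(s["eef_rot"]).as_matrix();p=np.array(s["eef_pos"])
    d=np.array([x,y,p[2]+0 if z is None else z+.097])-p
    w=R.from_matrix(M.T@np.column_stack([[0,0,-1],[-np.sin(yaw),np.cos(yaw),0],[np.cos(yaw),np.sin(yaw),0]])).as_rotvec(degrees=True)
    print("t",s["t"],"pos",p.round(4),"tip z",round(p[2]-.097,4),"travel cm",(M.T@d*100).round(2),"twist",w.round(2),"F",np.round(s["contact_force"],2),"w",round(float(s["width"]),4))
E
python3 -c "
from h import *
to(.629,.102,.12)"
```

```text
t 2.1 pos [0.471  0.2452 0.3022] tip z 0.2052 travel cm [  8.52 -16.2   13.86] twist [-0.75 -0.03  0.03] F [-0.13 -0.11 -1.11] w 0.0174
```

>>> play_rows(
  travel=[
    [0,-4,3.5],
    [0,-8,7],
    [1,-12,10],
    [3,-15,13],
    [5,-16.2,13.9],
    [7,-16.2,13.9],
    [7.5,-16.2,13.9],
    [7.5,-16.2,13.9],
  ],
  twist=[
    [0,0,0],
    [0,0,0],
    [0,0,0],
    [0,0,0],
    [0,0,0],
    [0,0,0],
    [0,0,0],
    [0,0,0],
  ],
)

```text
t: 3.1
eef_pos: [0.6275, 0.1063, 0.2277]
eef_rot: [-0.105, 1.569, 0.105]
contact_force: [-0.3, -0.2, 0.2]
width: 0.0006
```

```bash
python3 - <<'E'
from h import *
to(.629,.102,.1)
a=[]
for c in("top","scene"):
    im=arm.get_image(c);p=proj(im,np.array(arm.sense()["eef_pos"])-[0,0,.097]).round().astype(int)
    q=im["pixels"][...,::-1].copy()[p[1]-50:p[1]+50,p[0]-65:p[0]+65];q=cv2.resize(q,(390,300),interpolation=3)
    cv2.circle(q,(197,151),2,(0,255,0),-1);a.append(q)
cv2.imwrite("pics/c.png",np.hstack(a))
to(.629,.102,.1)
E
```

```text
t 3.1 pos [0.6275 0.1063 0.2277] tip z 0.1307 travel cm [ 3.07 -0.45  0.09] twist [-0.37 -0.03 -0.03] F [-0.27 -0.17  0.19] w 0.0006
t 3.2 pos [0.6282 0.106  0.2291] tip z 0.1321 travel cm [ 3.21 -0.41  0.02] twist [-0.39  0.11 -0.01] F [ 0.44 -0.42  0.14] w 0.0006
```

View pics/c.png

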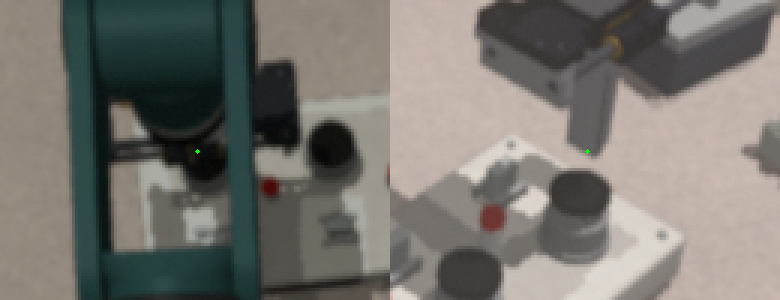

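>>> play_rows(
  travel=[
    [0,-0.2,0],
    [0.5,-0.4,0.1],
    [1.2,-0.4,0.1],
    [1.8,-0.4,0.1],
    [2.2,-0.4,0.1],
    [2.4,-0.4,0.1],
    [2.4,-0.4,0.1],
    [2.4,-0.4,0.1],
  ],
  twist=[
    [0,0,0],
    [0,0,0],
    [0,0,0],
    [0,0,0],
    [0,0,0],
    [0,0,0],
    [0,0,0],
    [0,0,0],
  ],
)

```text
t: 4.2
eef_pos: [0.6299, 0.1013, 0.204]
eef_rot: [-0.104, 1.568, 0.104]
contact_force: [0.6, -0.2, -0.1]
width: 0.0002
```

```bash
cat >> h.py <<'E'
def avg(n=5):
    P=[];F=[]
    for i in range(n):
        arm.get_image("top");s=arm.sense();P.append(s["eef_pos"]);F.append(s["contact_force"])
    print("avg pos",np.mean(P,0).round(4),"sd",np.std(P,0).round(4),"tip",round(np.mean(P,0)[2]-.097,4),"F",np.mean(F,0).round(2),"sd",np.std(F,0).round(2),"t",s["t"])
E
python3 -c "
from h import *
avg()"
```

```text
avg pos [0.6299 0.1013 0.204 ] sd [0.     0.     0.0001] tip 0.107 F [0.16 0.14 0.24] sd [0.31 0.36 0.36] t 4.45
```

>>> play_rows(
  travel=[
    [0.4,0,0],
    [0.7,0,0],
    [0.8,0,0],
    [1.0,0,0],
    [1.2,0,0],
    [1.4,0,0],
    [1.4,0,0],
    [1.4,0,0],
  ],
  twist=[
    [0,0,0],
    [0,0,0],
    [0,0,0],
    [0,0,0],
    [0,0,0],
    [0,0,0],
    [0,0,0],
    [0,0,0],
  ],
)

```text
t: 5.45
eef_pos: [0.6297, 0.1013, 0.1922]
eef_rot: [-0.104, 1.567, 0.104]
contact_force: [-4.5, -1.4, 10.0]
width: 0.0007
```

```bash
python3 -c "
from h import *
avg()"
```

```text
avg pos [0.6297 0.1013 0.1922] sd [0. 0. 0.] tip 0.0952 F [-4.31 -0.35  9.84] sd [0.3  0.5  0.27] t 5.7
```

>>> play_rows(
  travel=[
    [0.1,0,0],
    [0.2,0,0],
    [0.3,0,0],
    [0.4,0,0],
    [0.4,0,0],
    [0.4,0,0],
    [0.4,0,0],
    [0.4,0,0],
  ],
  twist=[
    [0,0,0],
    [0,0,0],
    [0,0,0],
    [0,0,0],
    [0,0,0],
    [0,0,0],
    [0,0,0],
    [0,0,0],
  ],
)

```text
t: 6.7
eef_pos: [0.6297, 0.1013, 0.1896]
eef_rot: [-0.104, 1.566, 0.104]
contact_force: [-6.6, 0.2, 14.3]
width: 0.0008
```

```bash
python3 -c "
from h import *
avg(3)"
```

```text
avg pos [0.6297 0.1013 0.1896] sd [0. 0. 0.] tip 0.0926 F [-5.54 -0.43 13.53] sd [0.34 0.37 0.35] t 6.85
```

>>> play_rows(
  travel=[
    [-0.6,0,0],
    [-1.6,0,0],
    [-2.6,0,0],
    [-3,-2,0],
    [-3,-6,0],
    [-3,-10,0],
    [-3,-11.5,0],
    [-3,-11.5,0],
  ],
  twist=[
    [0,0,0],
    [0,0,0],
    [0,0,0],
    [0,0,0],
    [0,0,0],
    [0,0,0],
    [0,0,0],
    [0,0,0],
  ],
)

```text
t: 7.85
eef_pos: [0.6449, -0.0139, 0.2152]
eef_rot: [-0.101, 1.569, 0.103]
contact_force: [-0.7, 1.4, 0.6]
width: 0.0006
```

```bash
python3 -c "
from h import *
avg(3)
to(.645,-.012,.105)"
```

```text
avg pos [ 0.6448 -0.0121  0.2154] sd [0.     0.0005 0.0001] tip 0.1184 F [ 0.12  0.51 -0.34] sd [0.46 0.54 0.52] t 8.0
t 8.0 pos [ 0.6448 -0.0116  0.2155] tip z 0.1185 travel cm [ 1.35 -0.04  0.01] twist [-0.38 -0.01 -0.05] F [ 0.41  0.14 -0.74] w 0.0006
```

>>> play_rows(
  travel=[
    [0.6,0,0],
    [1.2,0,0],
    [1.6,0,0],
    [1.9,0,0],
    [2.2,0,0],
    [2.5,0,0],
    [2.7,0,0],
    [2.7,0,0],
  ],
  twist=[
    [0,0,0],
    [0,0,0],
    [0,0,0],
    [0,0,0],
    [0,0,0],
    [0,0,0],
    [0,0,0],
    [0,0,0],
  ],
)

```text
t: 9.0
eef_pos: [0.6448, -0.0125, 0.1891]
eef_rot: [-0.103, 1.568, 0.104]
contact_force: [-2.4, 1.6, 4.8]
width: 0.0005
```

```bash
python3 -c "
from h import *
avg(5)"
```

```text
avg pos [ 0.6448 -0.0125  0.189 ] sd [0.     0.     0.0001] tip 0.092 F [-3.25  2.2   4.07] sd [0.53 0.67 0.16] t 9.25
```

>>> play_rows(
  travel=[
    [-0.6,0,0],
    [-1.6,0,0],
    [-2.6,0,0],
    [-2.7,-2,0],
    [-2.7,-6,0],
    [-2.7,-10,0],
    [-2.7,-11.5,0],
    [-2.7,-11.5,0],
  ],
  twist=[
    [0,0,0],
    [0,0,0],
    [0,0,0],
    [0,0,0],
    [0,0,0],
    [0,0,0],
    [0,0,0],
    [0,0,0],
  ],
)

```text
t: 10.25
eef_pos: [0.66, -0.128, 0.2152]
eef_rot: [-0.102, 1.569, 0.103]
contact_force: [-0.7, 1.6, -0.7]
width: 0.0006
```

```bash
python3 -c "
from h import *
avg(3)
to(.661,-.126,.105)"
```

```text
avg pos [ 0.66   -0.1261  0.2155] sd [0.     0.0005 0.0001] tip 0.1185 F [-0.4   0.9   0.11] sd [0.43 0.23 0.87] t 10.4
t 10.4 pos [ 0.66   -0.1256  0.2156] tip z 0.1186 travel cm [ 1.36 -0.06  0.09] twist [-0.39 -0.01 -0.05] F [0.03 0.6  0.65] w 0.0003
```

>>> play_rows(
  travel=[
    [0.6,0,0.1],
    [1.2,0,0.1],
    [1.6,0,0.1],
    [1.9,0,0.1],
    [2.2,0,0.1],
    [2.5,0,0.1],
    [2.7,0,0.1],
    [2.7,0,0.1],
  ],
  twist=[
    [0,0,0],
    [0,0,0],
    [0,0,0],
    [0,0,0],
    [0,0,0],
    [0,0,0],
    [0,0,0],
    [0,0,0],
  ],
)

```text
t: 11.4
eef_pos: [0.661, -0.1264, 0.1888]
eef_rot: [-0.103, 1.568, 0.104]
contact_force: [-0.0, 1.1, 3.3]
width: 0.0003
```

```bash
python3 - <<'E'
from h import *
avg(5)
im=arm.get_image("scene");p=proj(im,np.array(arm.sense()["eef_pos"])-[0,0,.097]).round().astype(int)
q=im["pixels"][...,::-1][p[1]-75:p[1]+75,p[0]-100:p[0]+100];cv2.imwrite("pics/d.png",cv2.resize(q,(800,600),interpolation=3))
E
```

```text
avg pos [ 0.6611 -0.1265  0.1889] sd [0. 0. 0.] tip 0.0919 F [-1.21  1.62  2.52] sd [0.5  0.24 0.58] t 11.65
```

View pics/d.png

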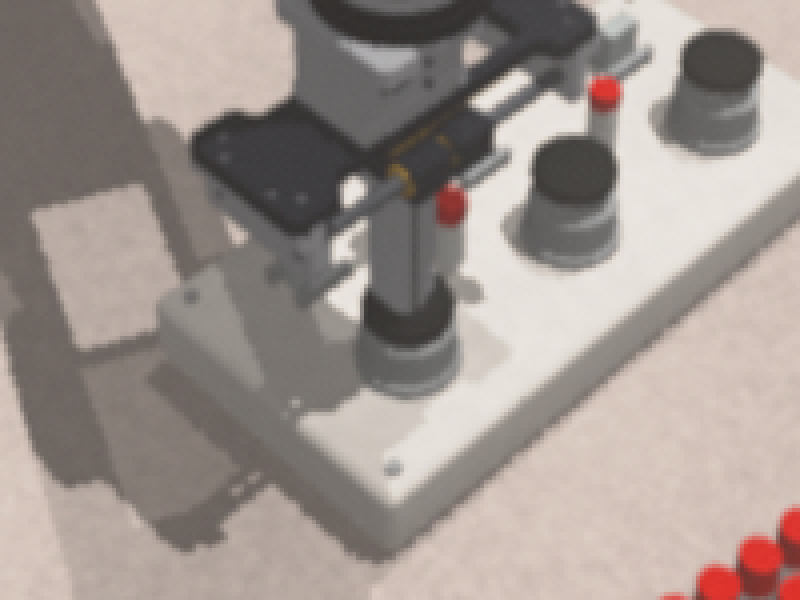

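>>> play_rows(
  travel=[
    [0,0,0],
    [0,0,0],
    [-0.6,0,0],
    [-1.6,0,0],
    [-2.7,0,-0.3],
    [-2.7,0,-3],
    [-2.7,0,-6],
    [-2.7,0,-6.6],
  ],
  twist=[
    [0,0,0],
    [0,0,0],
    [0,0,0],
    [0,0,0],
    [0,0,0],
    [0,0,0],
    [0,0,0],
    [0,0,0],
  ],
)

```text
t: 12.7
eef_pos: [0.5946, -0.1357, 0.2166]
eef_rot: [-0.103, 1.568, 0.102]
contact_force: [-0.3, 0.3, -0.1]
width: 0.0005
```

```bash
python3 - <<'E'
from h import *
avg(3)
im=arm.get_image("scene")
for n in("tag_right_top","tag_mid_top","tag_left_top"):
    for d in arm.place_of(n,"scene")[:2]: print(n,np.round(d["point"],1),round(d["confidence"],2),ray(im,d["point"],.08).round(4))
to(.595,-.134,.085)
p=proj(im,np.array(arm.sense()["eef_pos"])-[0,0,.097]);print(p)
p=p.round().astype(int)
q=im["pixels"][...,::-1][p[1]-50:p[1]+70,p[0]-80:p[0]+80];cv2.imwrite("pics/e.png",cv2.resize(q,(800,600),interpolation=3))
E
```

```text
avg pos [ 0.5955 -0.1356  0.2165] sd [0.0005 0.0001 0.0001] tip 0.1195 F [ 0.53 -0.04 -0.14] sd [0.12 0.32 0.11] t 12.85
tag_right_top [286.4 281.4] 0.56 [ 0.5867 -0.1389  0.08  ]
tag_mid_top [334.4 253.2] 0.59 [ 0.5793 -0.0145  0.08  ]
tag_left_top [367.8 228. ] 0.63 [0.5595 0.0941 0.08  ]
t 13.05 pos [ 0.5963 -0.1352  0.2155] tip z 0.1185 travel cm [ 3.35  0.13 -0.12] twist [-0.43  0.01 -0.  ] F [0.78 0.66 0.07] w 0.0004
[290.0780637  269.46253527]
```

View pics/e.png

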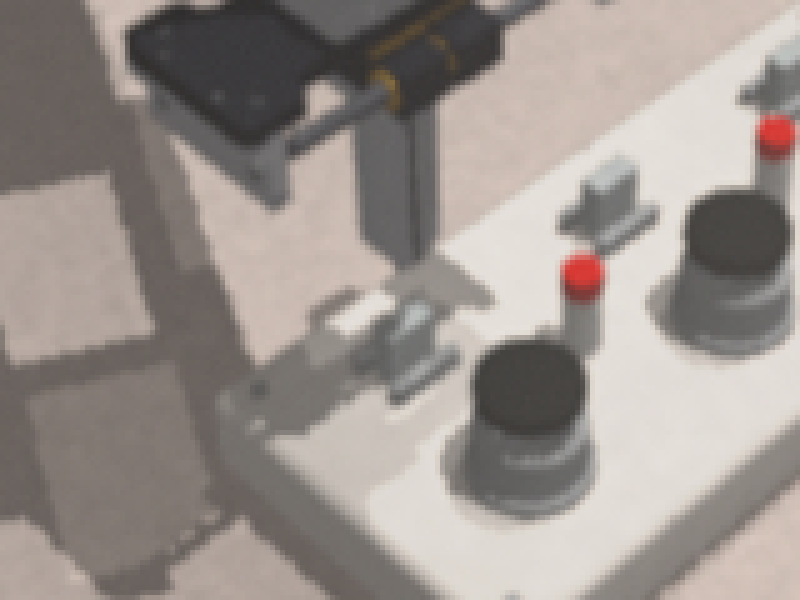

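>>> play_rows(
  travel=[
    [0.5,0.2,0],
    [1.5,0.2,0],
    [2.5,0.2,0],
    [3.3,0.2,0],
    [3.8,0.2,0],
    [4.3,0.2,0],
    [4.8,0.2,0],
    [5.1,0.2,0],
  ],
  twist=[
    [0,0,0],
    [0,0,0],
    [0,0,0],
    [0,0,0],
    [0,0,0],
    [0,0,0],
    [0,0,0],
    [0,0,0],
  ],
)

```text
t: 14.05
eef_pos: [0.5952, -0.1333, 0.1653]
eef_rot: [-0.104, 1.568, 0.104]
contact_force: [-5.5, 1.6, 14.9]
width: 0.0006
```

```bash
python3 -c "
from h import *
avg(4)"
```

```text
avg pos [ 0.5953 -0.1332  0.1655] sd [0. 0. 0.] tip 0.0685 F [-3.5   0.98  5.4 ] sd [0.48 0.53 0.74] t 14.25
```

>>> play_rows(
  travel=[
    [0.1,0,0],
    [0.2,0,0],
    [0.3,0,0],
    [0.4,0,0],
    [0.5,0,0],
    [0.5,0,0],
    [0.5,0,0],
    [0.5,0,0],
  ],
  twist=[
    [0,0,0],
    [0,0,0],
    [0,0,0],
    [0,0,0],
    [0,0,0],
    [0,0,0],
    [0,0,0],
    [0,0,0],
  ],
)

```text
t: 15.25
eef_pos: [0.5953, -0.1332, 0.1652]
eef_rot: [-0.105, 1.566, 0.103]
contact_force: [-10.2, 3.2, 21.4]
width: 0.0001
```

```bash
python3 -c "
from h import *
avg(4)"
```

```text
avg pos [ 0.5953 -0.1332  0.1652] sd [0. 0. 0.] tip 0.0682 F [-10.57   3.24  21.29] sd [0.33 0.4  0.6 ] t 15.45
```

Firm stop at 68.2 mm, 21 N. Back straight up and away.

>>> play_rows(
  travel=[
    [-0.6,0,0],
    [-1.5,0,0],
    [-4,0,0],
    [-8,0,0],
    [-12,0,0],
    [-14,0,-5],
    [-14,0,-11],
    [-14,0,-17],
  ],
  twist=[
    [0,0,0],
    [0,0,0],
    [0,0,0],
    [0,0,0],
    [0,0,0],
    [0,0,0],
    [0,0,0],
    [0,0,0],
  ],
)

```text
t: 16.45
eef_pos: [0.4257, -0.156, 0.2996]
eef_rot: [-0.105, 1.568, 0.104]
contact_force: [0.5, 0.1, 0.7]
width: 0.0003
```

```bash
python3 - <<'E'
from h import *
avg(4)
im=arm.get_image("scene");q=im["pixels"][...,::-1][200:350,250:450];cv2.imwrite("pics/f.png",cv2.resize(q,(800,600),interpolation=3))
E
```

```text
avg pos [ 0.4235 -0.1557  0.2991] sd [0.0028 0.0002 0.0006] tip 0.2021 F [-0.53  0.13 -0.33] sd [2.03 0.11 0.92] t 16.65
```

View pics/f.png

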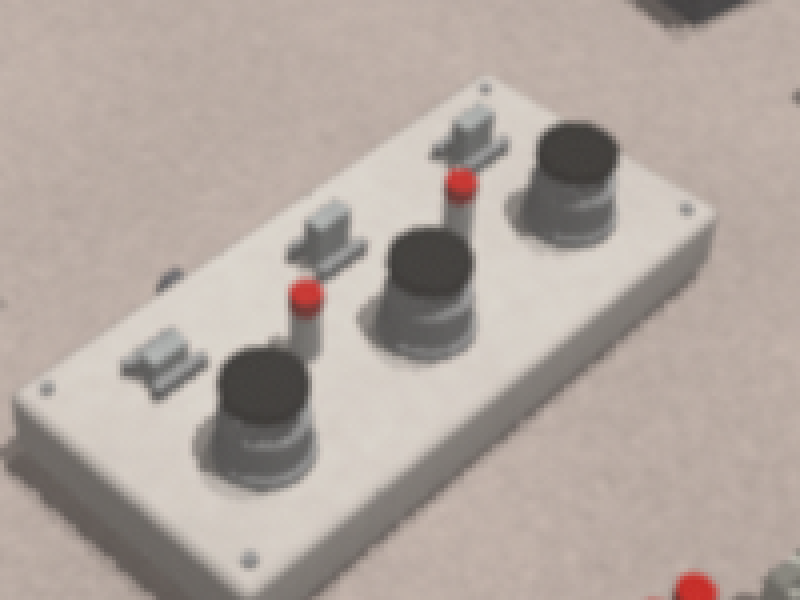

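The right tag (crop 165,350) is down. The middle tag (328,230) and left tag (472,130) are still up, both vials are standing, and all the pads are back up.

```bash
python3 -c "
from h import *
print(arm.finish_job())"
```

```text
the job is handed in; nothing more can be done
None
```

The job is done and handed in: I pressed all three pads from left to right, found the right one softest, and pushed its tag fully down.

| Pad | Pressed by | Vertical force |
|---|---|---|
| Left | about 7.4 mm | 13.5 N |
| Middle | about 8 mm | 4.1 N |
| Right | about 8 mm | 2.5 N |

- **Pressing:** I pressed the left pad in two steps without letting go, because the first step reached only about 4.8 mm.
- **Tag:** the right tag met a firm stop, with the fingertips at 68.2 mm and 21 N. I then backed straight up and away.
- **Last checks:** the final picture shows the right tag down, the middle and left tags up, all three pads sprung back and both vials standing. The last picture did not cover the spare mount or the other bystanders. The averaged force with the arm clear was about zero, though noisy because the arm was still settling. About 17 s had passed.
- **Disagreements:** the two cameras placed the pads about 1 cm apart front to back, so I used a middle value. The presses may be a few millimetres off the pads' centres. Pressing also gave some sideways force: 1 to 6 N on the pads and up to 11 N on the tag.

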